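# Cover a bare optics post with its stray-light sleeve

## Task

The bare steel post on the laser table throws stray reflections. Pick up the black sleeve with the yellow band, slide it down over that post, lowering it all the way rather than dropping it, and leave it standing upright, fully home on the post's foot. Leave the blue spacer ring where it is and keep off the post that carries the lens.

Things in the scene. Friction and masses are not known exactly. Their poses are not given: they have to be found in the camera images.
- sleeve: Loose matt black tube standing upright, open at both ends, 70 mm tall, 52 mm outside diameter, 40 mm bore (6 mm wall), about 0.15 kg, with an 8 mm yellow band painted round it, centred 60 mm above its lower end. Origin: centre of its lower end; z points up along the bore; its yaw means nothing.
- post: Bare upright steel post, fixed to the table: a dark round foot 68 mm in diameter and 10 mm thick, and on it a bright shaft 22 mm in diameter that tapers over its last 12 mm to a 12 mm wide top, 70 mm above the table. The seated sleeve stands on the foot, 10 mm above the table, and hides the shaft. Origin: on the post's axis, at table level under the foot; z points up.
- spacer: Bystander: loose blue metal ring, 52 mm outside diameter, 32 mm bore, only 30 mm tall, flat on the table. Origin: centre of its underside; z up.
- lens_post: Bystander: a post on a like dark foot, fixed to the table, carrying an amber lens in an upright black round holder 60 mm across and 14 mm thick; 108 mm tall in all. Origin: on its axis, at table level; z up. It faces along its x axis.

How it is judged:
At the end, for the whole second after the job is handed in: The sleeve stands at rest round the bare post, its lower end on the foot (10 mm above the table, within 5 mm), its axis within 15 mm of the post's and upright within 10 degrees, band end up; the blue spacer is within 20 mm of where it began (horizontal distance between sleeve and post below 0.015 m and z of sleeve in the frame of post between 0.005 and 0.015 m and angle between sleeve's own z axis and vertical below 0.17 rad and linear speed of sleeve below 0.02 m/s and distance of spacer from where it was at the start of the episode below 0.02 m); the robot touches nothing.
It fails at once if the sleeve is let go over the post with its lower end more than 25 mm above the foot (dropped instead of lowered) (horizontal distance between sleeve and post below 0.03 m and z of sleeve in the frame of post above 0.035 m and contact force between sleeve and the fingers below 0.1 N).
It fails at once if the blue spacer is shifted by more than 20 mm (distance of spacer from where it was at the start of the episode above 0.02 m).
It fails at once if the post with the lens is pushed by the robot or the sleeve with more than 3 N (contact force between lens_post and the fingers above 3 N or contact force between lens_post and the arm above 3 N or contact force between lens_post and sleeve above 3 N).
It also fails if it takes over 48 s, if anything falls off the work surface, if the arm or the gripper's body presses on something with over 40 N, if the wrist force passes 120 N, or if a joint passes its speed limit or range.

## Robot

A 6-joint arm with a two-finger parallel gripper is mounted at the origin on the work surface. World frame = base frame: x ahead of the robot, y to its left, z up, the work surface at z = 0. Lengths are in m, angles in rad, forces in N, time in s.
With the tool pointing down it reaches from about 0.275 to 0.825 m from the base axis. Payload 4.9 kg.
Tool frame: the origin (TCP) lies at the very end of the fingers, on their centre line; the grasp point (between the pads) lies 19 mm behind it (ctrl.grasp_offset is the distance from the TCP to the grasp point, in m); z points along the fingers, y is the direction in which the jaws open and shut (so a half turn about z gives the same grasp; the last joint's range is limited). The gripper opens to 85 mm and grips with 20 to 120 N. Pads are 22 mm wide; open, the fingers measure 114 mm over their backs; the gripper's body (76 mm by 85 mm) begins 54 mm behind the grasp point. The pads swing forward as they close: fully open they stand 13 mm farther back than shut.
Start: joints at [-1.478, 0.326, -0.193, 1.052, 0, 1.437], TCP at [0.124, -0.536, 0.231] pointing down, gripper open.
Joint ranges: [-2.65, 2.65], [-0.97, 1.79], [-1.3, 1.35], [-1.93, 2.1], [-1.47, 1.37], [-3.14, 3.14]. Speed limits (rad/s): [2.57, 2.57, 3.14, 3.14, 3.14, 3.14].

## Interface

Orientations are given as a rotation vector (axis times angle).
In Python, from bench import ctrl gives the robot as it stands.
- The arm moves only by the tool step_arm, never from a script. Its argument "steps" is one flat list of numbers, 7 for each row, row after row: the shift along the tool's x, y, z in cm, then the turn, a rotation vector about the tool's x, y, z in rad, then the opening, from -1 (shut) to 1 (fully open). A call has 1 to 20 rows; each row is the pose to reach, as a shift and turn from the pose commanded when the call began, along the tool's axes at that moment; what a row does not reach only later rows make up. A row lasts 1/10 s, in which the tool goes at most 50 mm and 8.59 degrees, less where a joint would pass 70% of its speed; a pose out of reach is approached as far as the arm can. A call with a gripper value outside its range is refused whole. The fingers move at their own pace and stop on an object; the grip force is fixed at half the most. Time passes only in rows, so rows that repeat a pose let the fingers close. It gives the time, the measured TCP pose, the force and the opening at its end, in the units of the state.
- ctrl.get_obs(): the state, without advancing time (a new reading comes with each control period).
- ctrl.capture(name): name is "scene" or "top" or "wrist"; returns a dict with "color" (420x560x3 uint8, blue, green, red), "intrinsics" (3x3 intrinsics, pixels), "rvec" (rotation vector, rad) and "tvec" (3), from world to camera coordinates, as OpenCV has them. Camera axes: x right, y down, z forward; pixel columns grow to the right and rows downward; lengths in m; the calibration is good to about 2 mm. A picture is of the moment at which its call begins. There is no depth.
- ctrl.hand_in(): hands the job in, once; it reports no verdict.
The state is a dict: "clock": time; "qpos": joint angles; "dq": joint speeds; "tau": joint torques, N m; "position": TCP position; "orientation": TCP orientation; "wrist_force": force on the tool from outside, world axes, zero at the start; "torque": the same for the moment, N m; "grip_width": finger opening in m.
Only numpy, scipy, OpenCV 4.12 (cv2) and the standard library are available. Lean on these libraries where they do the work, as an engineer would, in place of code of your own. Each camera call takes 0.05 s, during which the arm holds its last target. There are 200 camera calls.

## Working session

There is one attempt and no reset: what is moved stays moved. The work goes in short steps, Python scripts to look and compute and a tool call to move; the robot and the scene stay as the last step left them, time stands still between calls to the robot, and variables do not carry over. Pictures are saved under pics/ and viewed, about 8 in all and at most 12, crops included, and the job is handed in when it is done.

Besides the shell and the picture viewer there is one more tool, called after "Call:" by a JSON object that holds its "fn" and its "kwargs", one argument or row to a line. step_arm: Moves the arm, as the interface text tells. Its arguments: {"type":"object","properties":{"steps":{"type":"array","items":{"type":"number"}}},"required":["steps"]}

```bash
mkdir -p pics; cat > h.py <<'E'
import numpy as np, cv2, pickle
from bench import ctrl
def cap(n,f):
    c=ctrl.capture(n); cv2.imwrite(f'pics/{f}.png',c['color']); pickle.dump(c,open(f'pics/{f}.pkl','wb')); return c
def ray(c,u,v):
    R=cv2.Rodrigues(np.array(c['rvec'],float))[0]; t=np.array(c['tvec'],float).ravel()
    d=R.T@np.linalg.solve(np.array(c['intrinsics']),[u,v,1.]); return -R.T@t,d
def onz(c,u,v,z):
    o,d=ray(c,u,v); return o+d*(z-o[2])/d[2]
def proj(c,P):
    return cv2.projectPoints(np.array(P,float).reshape(-1,1,3),np.array(c['rvec'],float),np.array(c['tvec'],float),np.array(c['intrinsics']),None)[0].reshape(-1,2)
E
python3 - <<'E'
from h import *
a=cap('scene','s0');b=cap('top','t0')
cv2.imwrite('pics/both.png',cv2.resize(np.vstack([a['color'],b['color']]),(400,600)))
for c in(a,b): print(ray(c,280,210))
print(ctrl.get_obs())
E
```

```text
(array([1.26162139, 0.07652004, 0.65373946]), array([-0.77495568, -0.05785159, -0.62947348]))
(array([0.47495526, 0.03052168, 1.03445914]), array([ 0.05245819,  0.00498088, -0.99861486]))
{'clock': 0.1, 'qpos': array([-1.47816772e+00,  3.26858295e-01, -1.93463570e-01,  1.05201034e+00,
       -2.38383609e-06,  1.43659376e+00]), 'dq': array([ 0.00128769, -0.00106392,  0.00334346,  0.0007778 , -0.0008046 ,
        0.00083087]), 'tau': array([-7.73538450e-04, -4.44241118e+01,  2.63036871e+01,  7.94324500e-03,
       -1.60977520e-04,  5.73499136e-06]), 'position': array([ 0.12365123, -0.53539346,  0.2305941 ]), 'orientation': array([-3.11988327e+00, -3.55368423e-01, -4.63796555e-05]), 'wrist_force': array([0.8221259 , 0.40653604, 0.27644541]), 'torque': array([-0.03106278,  0.05628425, -0.03021106]), 'grip_width': 0.0851258150680623}
```

View pics/t0.png

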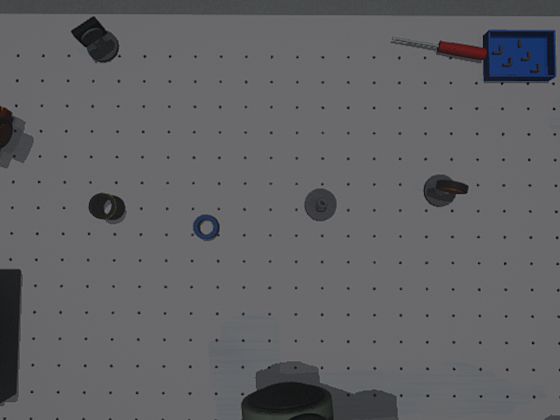

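View pics/s0.png

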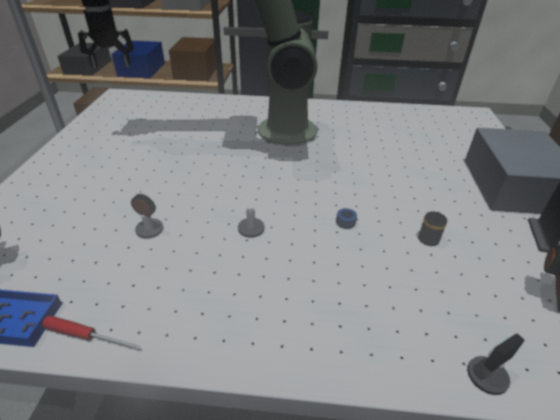

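The top view shows the sleeve near (106,207), the spacer near (206,227), the bare post near (320,204) and the lens post near (440,190). Next I'll measure them.

```bash
python3 - <<'E'
from h import *
t=pickle.load(open('pics/t0.pkl','rb'));s=pickle.load(open('pics/s0.pkl','rb'))
for nm,c,boxes in(('top',t,dict(sleeve=(75,175,140,235),spacer=(185,205,230,250),post=(295,180,345,230))),('scene',s,dict(sleeve=(405,200,460,255),post=(230,200,275,245),spacer=(325,200,370,240)))):
  for k,(x0,y0,x1,y1) in boxes.items():
    im=c['color'][y0:y1,x0:x1].astype(int); bg=np.median(im.reshape(-1,3),axis=0)
    sat=im[...,2]-im[...,0]
    m=(np.abs(im-bg).max(2)>18).astype(np.uint8)
    if k=='spacer': m=((im[...,0]-im[...,2])>25).astype(np.uint8)
    n,l,st,ce=cv2.connectedComponentsWithStats(m); i=1+st[1:,4].argmax()
    print(nm,k,'bg',bg,'box',st[i]+[x0,y0,0,0,0],'cen',ce[i]+[x0,y0], [onz(c,*(ce[i]+[x0,y0]),z).round(4) for z in(0,.01,.03,.07)])
    if k=='sleeve':
      ys,xs=np.where(sat>20); print('band',len(xs),xs.min()+x0,xs.max()+x0,ys.min()+y0,ys.max()+y0)
A=cv2.resize(t['color'][175:240,75:140],(400,400),interpolation=cv2.INTER_CUBIC);B=cv2.resize(s['color'][195:260,400:465],(400,400),interpolation=cv2.INTER_CUBIC)
C=cv2.resize(t['color'][172:237,288:353],(400,400),interpolation=cv2.INTER_CUBIC)
cv2.imwrite('pics/z0.png',np.clip(np.hstack([A,B]).astype(float)*1.7,0,255).astype(np.uint8))
E
```

```text
top sleeve bg [107. 105. 105.] box [ 88 192  39  32 879] cen [107.29465301 207.41638225] [array([0.532, 0.404, 0.   ]), array([0.5315, 0.4004, 0.01  ]), array([0.5304, 0.3932, 0.03  ]), array([0.5282, 0.3787, 0.07  ])]
band 29 97 115 194 218
top spacer bg [108. 105. 106.] box [193 215  25  24 271] cen [205.08487085 226.60516605] [array([0.4928, 0.1946, 0.    ]), array([0.4926, 0.193 , 0.01  ]), array([0.4922, 0.1898, 0.03  ]), array([0.4916, 0.1835, 0.07  ])]
top post bg [107. 105. 105.] box [304 188  33  33 844] cen [319.98104265 204.25592417] [array([ 0.5422, -0.0493,  0.    ]), array([ 0.5415, -0.0485,  0.01  ]), array([ 0.5402, -0.047 ,  0.03  ]), array([ 0.5376, -0.0439,  0.07  ])]
scene sleeve bg [170. 169. 167.] box [416 211  32  36 832] cen [431.91826923 228.41586538] [array([0.4879, 0.4091, 0.    ]), array([0.4997, 0.404 , 0.01  ]), array([0.5234, 0.3938, 0.03  ]), array([0.5707, 0.3735, 0.07  ])]
band 47 424 444 220 228
scene post bg [171. 170. 167.] box [237 208  28  34 583] cen [250.60720412 225.38593482] [array([ 0.5275, -0.0527,  0.    ]), array([ 0.5387, -0.0508,  0.01  ]), array([ 0.5612, -0.0468,  0.03  ]), array([ 0.6061, -0.0389,  0.07  ])]
scene spacer bg [172. 170. 167.] box [337 208  20  13 132] cen [346.61363636 214.60606061] [array([0.4564, 0.1942, 0.    ]), array([0.4687, 0.1924, 0.01  ]), array([0.4933, 0.1888, 0.03  ]), array([0.5426, 0.1816, 0.07  ])]
```

View pics/z0.png

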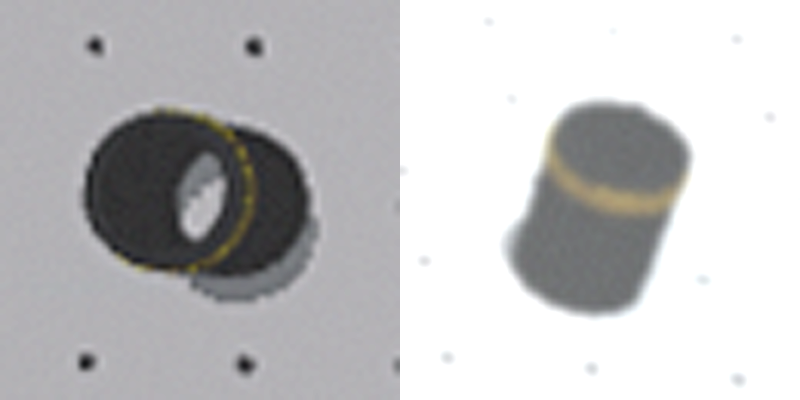

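The zoomed crop shows the sleeve upright with its band end up: top rim centred at about (101.6,205.2), bottom at about (112.7,207). Now I'll work out the hover move in tool axes.

```bash
python3 - <<'E'
from h import *
t=pickle.load(open('pics/t0.pkl','rb'));s=pickle.load(open('pics/s0.pkl','rb'))
print(onz(t,101.6,205.2,.07),onz(t,112.7,207,0.),proj(s,[[.53,.388,0.07],[.53,.388,0]]), 'lens',onz(t,437,190,.01))
# scene: foot near/far from zoom: rim centre (620,153)/6.154
print('scene top',onz(s,400+220/6.154-.5,195+150/6.154-.5,.07))
o=ctrl.get_obs();R=cv2.Rodrigues(o['orientation'])[0];print(R.round(3))
for n,g in(('mid',[.42,.10,.23]),('sleeve',[.53,.388,.2])): print(n,R.T@(np.array(g)-o['position'])*100)
E
```

```text
[0.53249388 0.39019415 0.07      ] [0.53300311 0.39246849 0.        ] [[434.46778958 217.43934814]
 [426.87782649 239.0710115 ]] lens [ 0.57347081 -0.29483385  0.01      ]
scene top [0.53519053 0.38867104 0.07      ]
[[ 0.974  0.225 -0.   ]
 [ 0.225 -0.974  0.002]
 [ 0.    -0.002 -1.   ]]
mid [ 43.1651541  -55.24693852   0.1522857 ]
sleeve [ 60.35962466 -80.83079497   3.19473065]
```

Call:
{"fn": "step_arm", "kwargs": {
  "steps": [1,-1.3,0,0,0,-0.05,1,3,-4,0,0,0,-0.12,1,5.5,-7,0,0,0,-0.2,1,8,-10,0,0,0,-0.28,1,10.5,-13.5,0,0,0,-0.36,1,13,-16.5,0,0,0,-0.44,1,15.5,-20,0,0,0,-0.52,1,18,-23,0,0,0,-0.6,1,20.5,-26.5,0,0,0,-0.68,1,23,-29.5,0,0,0,-0.76,1,25.5,-33,0,0,0,-0.84,1,28,-36,0,0,0,-0.92,1,30.5,-39.5,0,0,0,-1.0,1,33,-42.5,0,0,0,-1.08,1,35.5,-45.5,0,0,0,-1.16,1,38,-48.5,0,0,0,-1.24,1,40.5,-51.5,0,0,0,-1.3,1,42,-53.5,0,0,0,-1.36,1,43,-55,0,0,0,-1.4,1,43,-55,0,0,0,-1.4,1]
}}

```text
clock: 2.1
position: [0.4193, 0.0983, 0.2309]
orientation: [-2.154, -2.286, 0.0]
wrist_force: [0.1, -0.2, 0.3]
grip_width: 0.086
```

```bash
python3 - <<'E'
from h import *
o=ctrl.get_obs();R=cv2.Rodrigues(o['orientation'])[0];print(o['position'],o['qpos'],R.round(3))
print(R.T@(np.array([.533,.39,.2])-o['position'])*100)
E
```

```text
[0.41931905 0.09831585 0.23091228] [ 5.83161011e-02  1.05129827e-01 -4.79259936e-01  9.86814132e-01
  3.60777759e-04  1.56950276e+00] [[-0.06   0.998 -0.   ]
 [ 0.998  0.06   0.   ]
 [ 0.    -0.    -1.   ]]
[28.43824382 13.08685101  3.09617544]
```

Call:
{"fn": "step_arm", "kwargs": {
  "steps": [2,1,0,0,0,0,1,5,2.3,0.5,0,0,0,1,8.5,4,1,0,0,0,1,12,5.5,1.5,0,0,0,1,15.5,7,2,0,0,0,1,19,8.7,2.3,0,0,0,1,22.5,10.4,2.6,0,0,0,1,26,12,3,0,0,0,1,28,12.9,3,0,0,0,1,28.4,13.1,3,0,0,0,1,28.4,13.1,3,0,0,0,1]
}}

```text
clock: 3.2
position: [0.5338, 0.3868, 0.2006]
orientation: [2.159, 2.282, -0.003]
wrist_force: [-0.2, 0.0, -0.4]
grip_width: 0.0855
```

```bash
python3 - <<'E'
from h import *
w=cap('wrist','w1'); cv2.imwrite('pics/w1b.png',cv2.convertScaleAbs(w['color'],alpha=1.6))
o=ctrl.get_obs();R=cv2.Rodrigues(o['orientation'])[0];print(o['position'])
print(proj(w,[[.533,.39,0],[.533,.39,.07],[.533+.026,.39,.07],[.533-.026,.39,.07],[.533,.416,.07],[.533,.364,.07]]).round(1), ray(w,280,210))
E
```

```text
[0.53362099 0.3862299  0.20088143]
[[282.6 176. ]
 [282.5 193.2]
 [310.9 194.7]
 [254.  191.7]
 [284.1 165. ]
 [281.  219.9]] (array([0.52927548, 0.46846112, 0.34333439]), array([ 0.00793283, -0.32752055, -0.9449004 ]))
```

View pics/w1b.png

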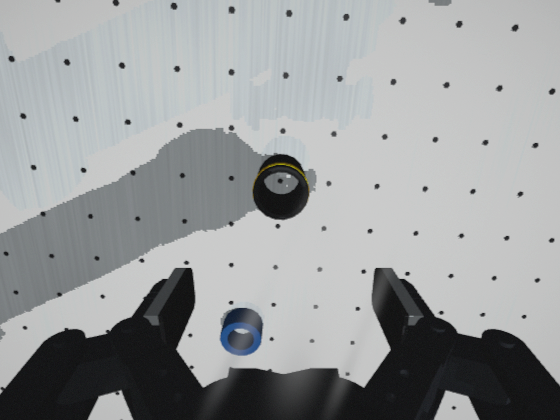

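The wrist view shows the sleeve rim centred at about (281,192), 1–2 px from the projected (282,193), so the position is confirmed at about (0.532, 0.390). Now I'll descend and grip.

Call:
{"fn": "step_arm", "kwargs": {
  "steps": [0.2,-0.1,1,0,0,0,1,0.3,-0.1,3,0,0,0,1,0.3,-0.1,6,0,0,0,1,0.3,-0.1,9,0,0,0,1,0.3,-0.1,12,0,0,0,1,0.3,-0.1,14,0,0,0,1,0.3,-0.1,15.5,0,0,0,1,0.3,-0.1,16.5,0,0,0,1,0.3,-0.1,17,0,0,0,1,0.3,-0.1,17,0,0,0,1,0.3,-0.1,17,0,0,0,-1,0.3,-0.1,17,0,0,0,-1,0.3,-0.1,17,0,0,0,-1,0.3,-0.1,17,0,0,0,-1,0.3,-0.1,17,0,0,0,-1,0.3,-0.1,17,0,0,0,-1,0.3,-0.1,17,0,0,0,-1,0.3,-0.1,17,0,0,0,-1]
}}

```text
clock: 5.05
position: [0.5335, 0.3912, 0.0326]
orientation: [2.158, 2.283, 0.004]
wrist_force: [-1.0, 0.8, 5.7]
grip_width: 0.0502
```

Call:
{"fn": "step_arm", "kwargs": {
  "steps": [0,0,-0.5,0,0,0,-1,0,0,-1.5,0,0,0,-1,0,0,-3,0,0,0,-1,0,0,-5,0,0,0,-1,0,0,-7,0,0,0,-1,0,0,-9,0,0,0,-1,0,0,-11,0,0,0,-1,0,0,-13,0,0,0,-1,0,0,-14.5,0,0,0,-1,0,0,-15,0,0,0,-1,0,0,-15,0,0,0,-1,0,0,-15,0,0,0,-1]
}}

```text
clock: 6.25
position: [0.5324, 0.3903, 0.1808]
orientation: [-2.158, -2.283, 0.001]
wrist_force: [0.6, 0.0, -1.3]
grip_width: 0.0502
```

```bash
python3 - <<'E'
from h import *
s=cap('scene','s2');t=cap('top','t2');w=cap('wrist','w2')
o=ctrl.get_obs();R=cv2.Rodrigues(o['orientation'])[0];print(o['position'],o['wrist_force'],o['grip_width'],R.round(3))
print(R.T@(np.array([.5415,-.0485,o['position'][2]])-o['position'])*100)
p=o['position']; u,v=proj(s,p)[0].astype(int); print(u,v)
A=cv2.resize(s['color'][v-60:v+60,u-60:u+60],(400,400),interpolation=cv2.INTER_CUBIC)
cv2.imwrite('pics/z2.png',np.hstack([cv2.convertScaleAbs(A,alpha=1.3),cv2.convertScaleAbs(cv2.resize(w['color'],(400,400)),alpha=1.6)]))
E
```

```text
[0.53214889 0.39016888 0.18014961] [ 0.64971622  0.17626035 -0.68886348] 0.05005405471044739 [[-0.056  0.998 -0.002]
 [ 0.998  0.056 -0.001]
 [-0.001 -0.002 -1.   ]]
[-4.38505036e+01 -1.51987085e+00  4.03476724e-02]
449 179
```

View pics/z2.png

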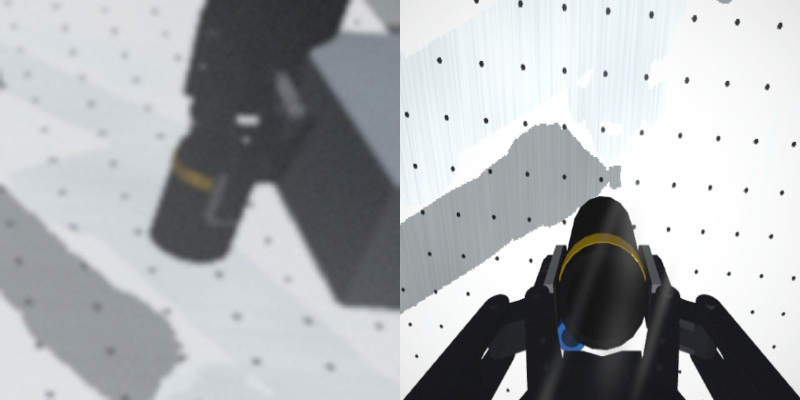

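The sleeve is held upright with its band up and is clear of the table. Next I'll carry it above the post.

Call:
{"fn": "step_arm", "kwargs": {
  "steps": [-1,0,0,0,0,0,-1,-3,-0.1,0,0,0,0,-1,-5.5,-0.2,0,0,0,0,-1,-8.5,-0.3,0,0,0,0,-1,-11.5,-0.4,0,0,0,0,-1,-14.5,-0.5,0,0,0,0,-1,-17.5,-0.6,0,0,0,0,-1,-20.5,-0.7,0,0,0,0,-1,-23.5,-0.8,0,0,0,0,-1,-26.5,-0.9,0,0,0,0,-1,-29.5,-1,0,0,0,0,-1,-32.5,-1.1,0,0,0,0,-1,-35.5,-1.2,0,0,0,0,-1,-38.5,-1.3,0,0,0,0,-1,-41,-1.4,0,0,0,0,-1,-43,-1.5,0,0,0,0,-1,-43.8,-1.5,0,0,0,0,-1,-43.8,-1.5,0,0,0,0,-1,-43.8,-1.5,0,0,0,0,-1]
}}

```text
clock: 8.3
position: [0.542, -0.0472, 0.1811]
orientation: [-2.158, -2.282, -0.0]
wrist_force: [-0.5, 1.0, -2.2]
grip_width: 0.0499
```

```bash
python3 - <<'E'
from h import *
s=cap('scene','s3');t=cap('top','t3');w=cap('wrist','w3')
o=ctrl.get_obs();R=cv2.Rodrigues(o['orientation'])[0];print(o['position'],o['wrist_force'],o['grip_width'],R.round(3))
p=o['position'];b=np.array([p[0],p[1],p[2]-.0326])
print('axis proj',proj(s,[b,b+[0,0,.07],[.5415,-.0485,.01],[.5415,-.0485,.07]]).round(1))
A=cv2.resize(s['color'][150:250,200:300],(400,400),interpolation=cv2.INTER_CUBIC)
B=cv2.resize(t['color'][150:250,270:370],(400,400),interpolation=cv2.INTER_CUBIC)
cv2.imwrite('pics/z3.png',cv2.convertScaleAbs(np.hstack([A,cv2.convertScaleAbs(B,alpha=1.5)]),alpha=1.15))
E
```

```text
[ 0.54215439 -0.0466681   0.18123678] [ 0.56765545  0.51054292 -1.81905232] 0.05028550325821565 [[-0.057  0.998 -0.   ]
 [ 0.998  0.057  0.   ]
 [ 0.    -0.    -1.   ]]
axis proj [[250.4 180.9]
 [249.4 154.4]
 [251.3 226.2]
 [250.6 207.5]]
```

View pics/z3.png

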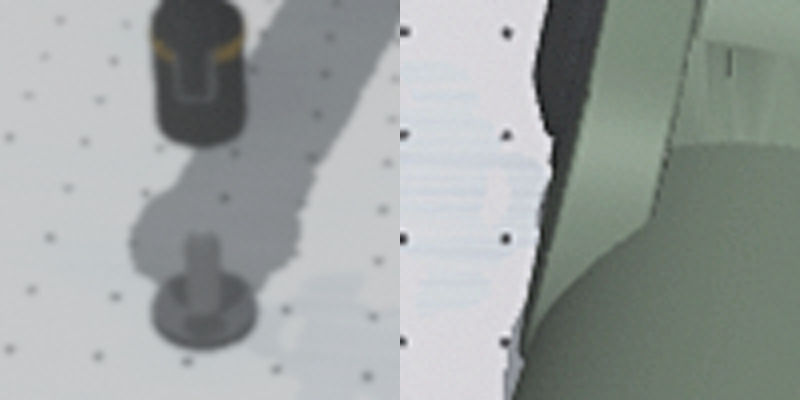

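Scene view: the sleeve hangs centred over the shaft at column ~250, and the foot is centred at ~(251,226). I'll check x (depth) by comparing edge rows.

```bash
python3 - <<'E'
from h import *
s=pickle.load(open('pics/s3.pkl','rb'));s0=pickle.load(open('pics/s0.pkl','rb'))
g=s0['color'].mean(2); G=s['color'].mean(2)
def edge(v,th,):  # subpixel crossings
    return [round(i+(v[i]-th)/(v[i]-v[i+1]),2) for i in range(len(v)-1) if (v[i]-th)*(v[i+1]-th)<0]
for u in (243,244,257,258): print('foot col',u,[212+e for e in edge(g[212:250,u],130)])
for v in (224,226,228): print('foot row',v,[225+e for e in edge(g[v,225:280],130)])
for v in(212,215): print('shaft row',v,[240+e for e in edge(g[v,240:262],145)])
for u in (248,250,252): print('sleeve bottom col',u,[175+e for e in edge(G[175:205,u],110)])
P=[.5415,-.0485,0]
for a in (0,):
  th=np.linspace(0,2*np.pi,721)
  C=lambda c,r,z: proj(s,np.c_[c[0]+r*np.cos(th),c[1]+r*np.sin(th),0*th+z])
  top=C(P,.034,.01);bot=C(P,.034,0)
  for u in(243.5,257.5):
    k=np.abs(top[:,0]-u)<.4;k2=np.abs(bot[:,0]-u)<.4
    print('pred',u,top[k,1].min(),bot[k2,1].max(),top[:,0].min(),top[:,0].max())
for z in(.143,.1486): print('pred sleeve bottom',C([.542,-.047],.026,z)[:,1].max())
print('px per m in x',(proj(s,[[.5515,-.0485,.01]])-proj(s,[[.5415,-.0485,.01]]))*100)
E
```

```text
foot col 243 [np.float64(219.07), np.float64(235.9)]
foot col 244 [np.float64(218.65), np.float64(236.42000000000002)]
foot col 257 [np.float64(218.23), np.float64(236.19)]
foot col 258 [np.float64(218.53), np.float64(235.73)]
foot row 224 [np.float64(238.15), np.float64(263.39)]
foot row 226 [np.float64(237.47), np.float64(263.94)]
foot row 228 [np.float64(237.48), np.float64(264.06)]
shaft row 212 [np.float64(245.45), np.float64(254.79)]
shaft row 215 [np.float64(245.79), np.float64(254.83)]
sleeve bottom col 248 [np.float64(186.66)]
sleeve bottom col 250 [np.float64(187.61)]
sleeve bottom col 252 [np.float64(187.59)]
pred 243.5 219.14521523395985 237.00845341406358 237.7572250154545 264.8678344356517
pred 257.5 218.18840683682546 237.37601500117327 237.7572250154545 264.8678344356517
pred sleeve bottom 189.56490162436333
pred sleeve bottom 187.53562023984725
px per m in x [[-58.9040617  264.05241267]]
```

Predictions and measurements agree within about 2 mm. Target is (0.5405, −0.0495), and I'll lower to just above the foot.

Call:
{"fn": "step_arm", "kwargs": {
  "steps": [-0.2,-0.1,0,0,0,0,-1,-0.3,-0.1,0,0,0,0,-1,-0.3,-0.1,1,0,0,0,-1,-0.3,-0.1,2.5,0,0,0,-1,-0.3,-0.1,4,0,0,0,-1,-0.3,-0.1,5.5,0,0,0,-1,-0.3,-0.1,6.5,0,0,0,-1,-0.3,-0.1,7.5,0,0,0,-1,-0.3,-0.1,8.5,0,0,0,-1,-0.3,-0.1,9.5,0,0,0,-1,-0.3,-0.1,10.5,0,0,0,-1,-0.3,-0.1,11.5,0,0,0,-1,-0.3,-0.1,12.3,0,0,0,-1,-0.3,-0.1,12.9,0,0,0,-1,-0.3,-0.1,13.2,0,0,0,-1,-0.3,-0.1,13.2,0,0,0,-1,-0.3,-0.1,13.2,0,0,0,-1]
}}

```text
clock: 10.15
position: [0.5417, -0.0507, 0.0495]
orientation: [2.158, 2.283, 0.0]
wrist_force: [-0.7, 0.5, -1.2]
grip_width: 0.0501
```

Call:
{"fn": "step_arm", "kwargs": {
  "steps": [0,0,0.2,0,0,0,-1,0,0,0.4,0,0,0,-1,0,0,0.6,0,0,0,-1,0,0,0.7,0,0,0,-1,0,0,0.7,0,0,0,-1]
}}

```text
clock: 10.65
position: [0.5414, -0.0507, 0.0426]
orientation: [2.158, 2.283, -0.0]
wrist_force: [-1.0, -0.2, 3.0]
grip_width: 0.0501
```

Call:
{"fn": "step_arm", "kwargs": {
  "steps": [0,0,0.1,0,0,0,-1,0,0,0.1,0,0,0,-1,0,0,0.1,0,0,0,-1]
}}

```text
clock: 10.95
position: [0.5414, -0.0507, 0.0426]
orientation: [2.158, 2.282, 0.0]
wrist_force: [-4.6, 0.0, 11.9]
grip_width: 0.05
```

```bash
python3 - <<'E'
from h import *
s=cap('scene','s4');print(ctrl.get_obs()['wrist_force'])
cv2.imwrite('pics/z4.png',cv2.resize(s['color'][170:250,200:300],(500,400),interpolation=cv2.INTER_CUBIC))
E
```

```text
[-4.45635134  1.18165236 11.23821357]
```

View pics/z4.png

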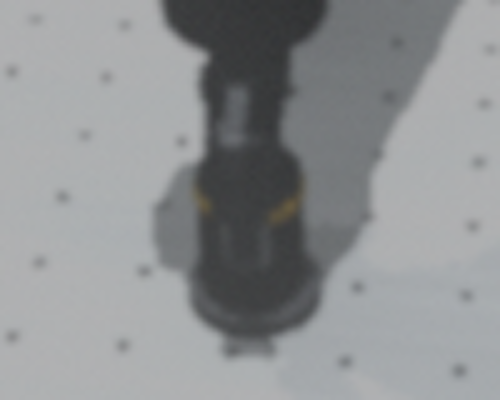

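The sleeve stands on the foot, with the foot rim showing evenly around it, and the force confirms contact. Next: release, retreat straight up.

Call:
{"fn": "step_arm", "kwargs": {
  "steps": [0,0,0,0,0,0,0,0,0,0,0,0,0,1,0,0,0,0,0,0,1,0,0,0,0,0,0,1,0,0,0,0,0,0,1,0,0,0,0,0,0,1,0,0,0,0,0,0,1,0,0,0,0,0,0,1,0,0,-0.5,0,0,0,1,0,0,-1.5,0,0,0,1,0,0,-3,0,0,0,1,0,0,-5,0,0,0,1,0,0,-8,0,0,0,1,0,0,-11,0,0,0,1,0,0,-14,0,0,0,1,0,0,-16,0,0,0,1,0,0,-17,0,0,0,1,0,0,-17,0,0,0,1,0,0,-17,0,0,0,1]
}}

```text
clock: 12.9
position: [0.541, -0.0506, 0.2107]
orientation: [-2.158, -2.282, 0.001]
wrist_force: [-1.1, -0.1, -0.6]
grip_width: 0.0859
```

```bash
python3 - <<'E'
from h import *
s=cap('scene','s5');w=cap('wrist','w5');o=ctrl.get_obs();print(o['position'],o['wrist_force'],o['grip_width'],o['clock'])
P=[.541,-.0495]
print('band centre near', proj(s,[[P[0]+.026,P[1],.07],[P[0],P[1],.08],[P[0]+.034,P[1],0]]).round(1))
im=s['color'].astype(int)[195:245,225:280]; ys,xs=np.where(im[...,2]-im[...,0]>25); print('band cols',xs.min()+225,xs.max()+225,'rows',ys.min()+195,ys.max()+195)
im=s['color'].astype(int); m=((im[...,0]-im[...,2])>25)[195:245,320:375]; ys,xs=np.where(m); print('spacer',xs.mean()+320,ys.mean()+195,'was 346.6,214.6')
print('pred rim wrist',proj(w,[[P[0],P[1],.08],[P[0]+.026,P[1],.08],[P[0]-.026,P[1],.08]]).round(1))
A=cv2.resize(s['color'][180:260,210:290],(400,400),interpolation=cv2.INTER_CUBIC)
cv2.imwrite('pics/z5.png',np.hstack([A,cv2.convertScaleAbs(cv2.resize(w['color'],(400,300)),alpha=1.6) if 0 else cv2.convertScaleAbs(cv2.resize(w['color'],(400,400)),alpha=1.6)]))
E
```

```text
[ 0.54056462 -0.05052981  0.20997186] [-0.14628742 -0.17984773 -0.9383772 ] 0.08551538865290402 13.0
band centre near [[248.6 214.2]
 [250.1 204.1]
 [249.  238.2]]
band cols 239 258 rows 209 214
spacer 346.7480916030534 214.65648854961833 was 346.6,214.6
pred rim wrist [[283.7 195.9]
 [312.1 197.4]
 [255.2 194.4]]
```

View pics/z5.png

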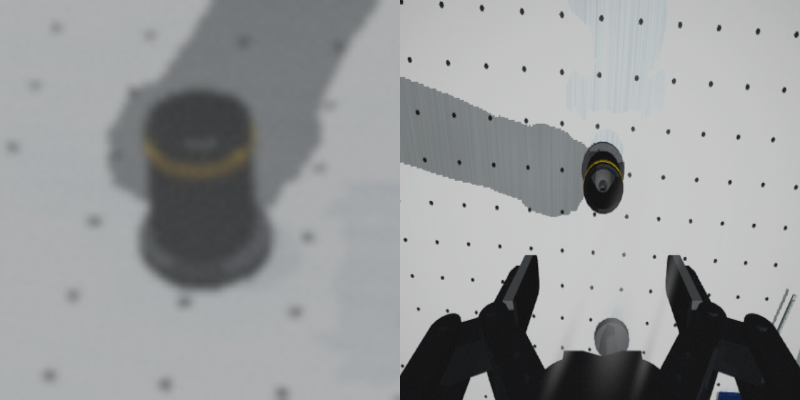

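The sleeve stands upright on the foot with the post tip centred in the bore. The gripper is clear and the spacer hasn't moved, so I'm handing in.

```bash
python3 -c "
from bench import ctrl
print(ctrl.hand_in())"
```

```text
the job is handed in; nothing more can be done
None
```

I picked up the sleeve, carried it above the spacer, and lowered it over the bare post until the wrist force showed it resting on the foot (about 11 N). I then opened the gripper, backed straight up, and handed the job in about 13 s into the 48 s limit. The hand-in gives no verdict.

**Last checks:**
- **Sleeve:** it stands upright with its band up, the foot rim showing below it and the post tip visible inside the bore. The band's lowest row was 214, as predicted for a fully seated sleeve. Position is good to about 2 mm; I judged uprightness by eye.
- **Spacer:** its image position shifted by less than 0.2 px, so it has not moved.
- **Lens post:** the planned path stayed well clear of it, and the wrist force showed no contact on the way.
- **Robot:** the gripper is about 13 cm above the sleeve and touching nothing.

No check failed. The measured positions disagreed with predictions by at most 2 mm.

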